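# Index the movement carrier and hold the gauge arm out at its set mark

## Task

Slide the movement carrier along its rail by its knob to the next station, the click stop in the middle, in line with the gauge arm, and do not run it past. Then squeeze in the lock button on the side of the gauge arm's head, pull the arm out toward the knob side until its pointer stands level with the scale mark at which the rider is set, and finish while still gripping the head and holding the arm steady there (it is sprung and goes back if let go). The carrier stays at its station; leave the small tweezers, the eye loupe and the oil cup beside the fixture alone.

Things in the scene. Friction and masses are not known exactly. Their poses are not given: they have to be found in the camera images.
- gauge_fixture: Fixed metal fixture, base 12 mm thick: rail plate 95 (x) x 230 (y) mm in front, spine 70 mm wide behind, at most 107 mm high. Origin on the bench under the arm's line; x to the rear (rail to scale), y along the rail to the left, z up; turned up to 0.25 rad. The rail lies at its x = -0.055, the arm at y = 0. Right of it, at world y = -0.05 from x = 0.49 on, a wooden partition 0.29 m high.
- carrier (a joint): How far the carrier has slid along the rail, m, along fixture +y. Starts between 0 and 0.030, in no click stop. The next station, in line with the arm, is at 0.060: a spring ball clicks into a notch there (about 3.5 N to get in or out, felt from 10 mm off, self-centring from about 3 mm off). One more stop at 0.120. Elsewhere it slides with about 1 N.
- carrier_knob (a point): Middle of the straight shank of the carrier's upright steel knob (diameter 14 mm, wider foot), 56 mm above the bench; its top is 20 mm higher, the carrier's flat top 24 mm lower. The carrier is a steel block 82 x 46 mm; a watch movement 34 mm across, 12 mm high, is fixed on it 43 mm behind the knob (fixture +x).
- carrier_mark (a point): Index point on the carrier's front edge, in the middle of its width; stands beside station_mark (same fixture y) when the carrier is at the station.
- station_mark (a point): The middle engraved station line on the front lip of the rail plate, at fixture x = -0.098, y = 0.
- gauge_arm: Telescoping arm: square steel tube 14 mm with a rectangular head at its front end. Origin at the centre of the head, axes as the fixture's. Slides only along fixture x, out along -x, travel 66 mm; starts fully in and locked. A spring pulls it in with 3 N when in, 4.5 N when fully out. It does not lock when out.
- gauge_head (a point): Centre of the arm's head, 85 mm above the bench, at fixture x = 0.005, y = 0 when in. Head 40 (x) x 28 (y) x 30 mm high, a stylus pin under it. Grip it across y: the lock button sticks out of its -y side (35 mm in all, 30 mm with it squeezed in), the +y side is flat. The keeper and bearing block begin 31 mm behind the centre.
- lock_button (a joint): How far the lock button is pressed into the head, m, 0 to 0.005 along fixture +y. Locked below about 0.0025, the arm is free from 0.003 on. 2 N to start it, 4.5 N fully in. It springs out again when let go.
- button_face (a point): Centre of the outer face of the lock button (round, diameter 15 mm), on the -y side of the head at the height of its centre.
- pointer (a point): Tip of the pointer, a 3 mm wide blade on the tail end of the arm, over the scale at fixture x = 0.135 when the arm is in; moves with the arm along -x.
- rider_tip (a point): Tip of the wedge of the rider, a small brass clip 10 mm wide and 14 mm high fixed on the outer (-y) edge of the scale; axes as the fixture's. The set mark is at this tip, 30 to 55 mm from the pointer's starting place toward the head. The arm is at the mark when pointer and rider_tip have the same fixture x.
- small_tweezers: Loose steel tweezers, 75 x 10 x 10 mm, lying in front of the fixture. Leave alone.
- eye_loupe: Loose black eye loupe, 35 mm wide and 31 mm high, to the left of the fixture. Leave alone.
- oiler_cup: Loose white oil cup, 28 mm wide and 58 mm high with its stick, behind the rail on the left. Leave alone.

How it is judged:
By the outcome, as a careful person would: the job done as asked, in the order asked, and still so for the second after the job is handed in, while the arm keeps its last pose, push and grip.
It also fails if it takes over 51 s, if anything falls off the work surface, if the arm or the gripper's body presses on something with over 40 N, if the wrist force passes 120 N, or if a joint passes its speed limit or range.

## Robot

A 6-joint arm with a two-finger parallel gripper is mounted at the origin on a cart in front of the work surface, level with it; the furniture and walls round the work are solid. World frame = base frame: x ahead of the robot, y to its left, z up, the work surface at z = 0. Lengths are in m, angles in rad, forces in N, time in s.
With the tool pointing down it reaches from about 0.375 to 0.975 m from the base axis. Payload 3.8 kg.
Tool frame: the origin (TCP) lies midway between the tips of the shut fingers; the grasp point (between the pads) lies 19 mm behind it (robot.grip_depth is the distance from the TCP to the grasp point, in m); z points along the fingers, y is the line along which they close (so a half turn about z gives the same grasp; the last joint's range is limited). The gripper opens to 88 mm and grips with 3 to 60 N. Pads are 18 mm wide; open, the fingers measure 123 mm over their backs; the gripper's body (75 mm by 187 mm) begins 45 mm behind the grasp point.
Start: joints at [1.289, 0.264, 1.604, -0, 1.274, -0.037], TCP at [0.164, 0.655, 0.239] pointing down, gripper open.
Joint ranges: [-2.63, 2.63], [-0.94, 2.18], [0.31, 2.57], [-1.31, 4.45], [0, 2.66], [-2.55, 2.55]. Speed limits (rad/s): [2.57, 2.57, 3.14, 3.14, 3.14, 3.14].

## Interface

Orientations are given as a unit quaternion [x, y, z, w].
In Python, from rig import robot, vision, job gives the robot as it stands.
- The arm moves only by the tool send_rows, never from a script. Its argument "commands" is a list that holds one entry, the list of rows, each a list of 5 numbers: the shift along the tool's x, y, z in cm, then the turn about the tool's z in rad, then the gripper command: -1 is shut, 1 is fully open, values between are in proportion. A call has 1 to 8 rows; each row shifts and turns the commanded pose from where the row before left it, along the tool's axes as they then stand; what a row does not reach is not made up. A row lasts 1/8 s, in which the tool goes at most 62.5 mm and 10.7 degrees, less where a joint would pass 70% of its speed; a pose out of reach is approached as far as the arm can. A call with a gripper value outside its range is refused whole. The fingers move at their own pace and stop on an object; "grip_force" is the grip in N (left out, the last holds). Time passes only in rows, so rows that do not move let the fingers close. It gives the time, the measured TCP pose, the force, the opening and the grip force at its end, in the units of the state.
- robot.read_state(): the state, without advancing time (a new reading comes with each control period).
- vision.camera(name): name is "scene" or "side" or "wrist"; returns the picture (420x560x3 uint8, blue, green, red); there is no depth.
- vision.calibration(name): a dict with "fx", "fy", "cx", "cy" (pixels), "dist" ([k1, k2, p1, p2, k3] as OpenCV has them; the pictures are not rectified), "view" (4x4, takes a point from world to camera coordinates). Camera axes: x right, y up, looking along -z (the intrinsics and any distortion apply to the point x, -y, -z); pixel columns grow to the right and rows downward; lengths in m; the calibration is good to about 2 mm. A picture is of the moment at which its call begins: read the wrist's pose just before it. calibration takes no time and is no camera call; for the wrist camera it gives the pose at the moment of the call.
- job.sign_off(): hands the job in; it is judged then, once.
The state is a dict: "time_s": time; "joint_pos": joint angles; "qd": joint speeds; "joint_torque": joint torques, N m; "tool_pos": TCP position; "ee_rot": TCP orientation; "contact_force": force on the tool from outside, world axes, zero at the start; "ft_torque": the same for the moment, N m; "width": finger opening in m; "grip_force": force on a finger pad.
Only numpy, scipy, OpenCV 4.12 (cv2) and the standard library are available. Lean on these libraries where they do the work, as an engineer would, in place of code of your own. Each camera call takes 0.05 s, during which the arm holds its last target. There are 200 camera calls.

## Working session

There is one attempt and no reset: what is moved stays moved. The work goes in short steps, Python scripts to look and compute and a tool call to move; the robot and the scene stay as the last step left them, time stands still between calls to the robot, and variables do not carry over. Pictures are saved under pics/ and viewed, at most 10 in all, crops included, and the job is handed in when it is done.

Besides the shell and the picture viewer there is one more tool, called after ">>>" as name(argument=value, ...) on one line, values as JSON. send_rows: Moves the arm, as the interface text tells. Its arguments: {"type":"object","properties":{"commands":{"type":"array"},"grip_force":{"type":"number"}},"required":["commands"]}

```bash
ls; mkdir -p pics; python3 - <<'E'
from rig import robot, vision, job
import cv2,numpy as np
s=robot.read_state();print({k:np.round(v,3) for k,v in s.items()},robot.grip_depth)
for n in["scene","side"]:
    c=vision.calibration(n);print(n,c["fx"],c["cx"],c["cy"],c["dist"],np.round(c["view"],3).tolist())
    cv2.imwrite(f"pics/{n}0.png",cv2.resize(vision.camera(n),(800,600)))
E
```

```text
pics
{'time_s': np.float64(0.0), 'joint_pos': array([ 1.289,  0.265,  1.605, -0.   ,  1.274, -0.037]), 'qd': array([-0.001,  0.   ,  0.   ,  0.   ,  0.   ,  0.   ]), 'joint_torque': array([-0.0000e+00, -5.0208e+01, -3.5689e+01,  7.3000e-02,  2.9000e-02,
       -0.0000e+00]), 'tool_pos': array([0.163, 0.654, 0.237]), 'ee_rot': array([ 0.122,  0.993, -0.001, -0.   ]), 'contact_force': array([ 0.038, -0.187,  1.47 ]), 'ft_torque': array([-0.026,  0.011, -0.004]), 'grip_force': np.float64(0.0), 'width': np.float64(0.088)} 0.0187
scene 409.36549836638744 278.9635785654246 206.88614691537245 [-0.02968743  0.          0.          0.          0.        ] [[0.55, -0.835, 0.024, -0.037], [0.46, 0.326, 0.826, -0.398], [-0.697, -0.443, 0.563, -0.401], [0.0, 0.0, 0.0, 1.0]]
side 462.2544242103542 277.336430139138 207.339600861668 [-0.05696353  0.          0.          0.          0.        ] [[0.944, -0.329, -0.015, -0.384], [0.237, 0.645, 0.726, -0.372], [-0.23, -0.689, 0.687, -0.575], [0.0, 0.0, 0.0, 1.0]]
```

View pics/scene0.png

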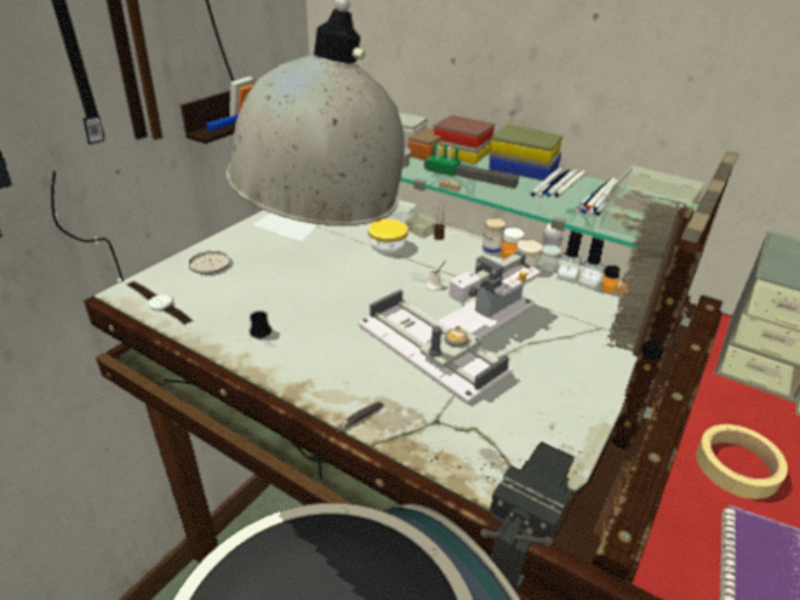

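View pics/side0.png

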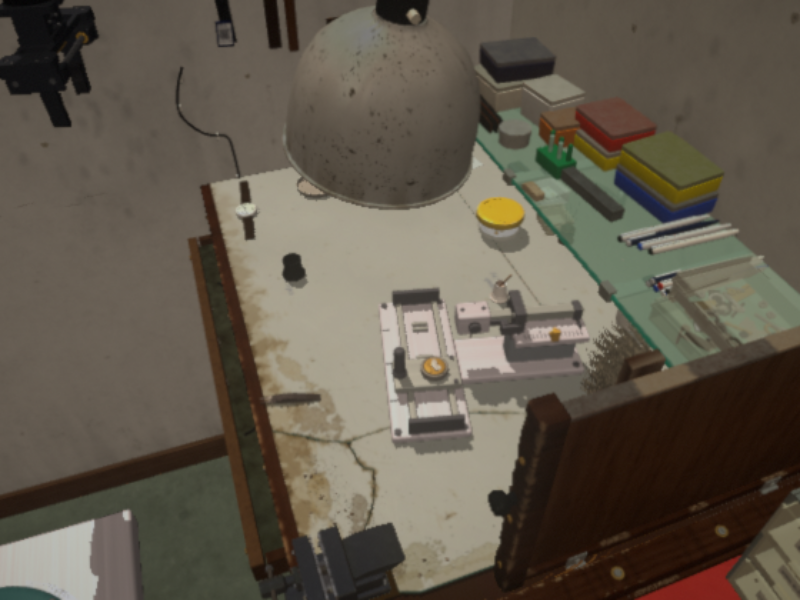

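Side view: the fixture is at the centre, with the rail plate corners at about (381,304), (393,440) and (471,433). The knob top is at (399,349), the head at (472,316) and the rider at (555,333). In the scene view, the plate corners are at (361,322), (470,402) and (509,372).

```bash
cat > h.py <<'E'
import cv2,numpy as np
from rig import robot,vision,job
def ray(c,uv):
    K=np.array([[c["fx"],0,c["cx"]],[0,c["fy"],c["cy"]],[0,0,1]])
    p=cv2.undistortPoints(np.array([[uv]],float),K,np.array(c["dist"]))[0,0]
    V=np.array(c["view"]);R,t=V[:3,:3],V[:3,3]
    return -R.T@t, R.T@np.array([p[0],-p[1],-1.])
def atz(c,uv,z):
    o,d=ray(c,uv);return o+d*(z-o[2])/d[2]
def proj(c,P):
    K=np.array([[c["fx"],0,c["cx"]],[0,c["fy"],c["cy"]],[0,0,1]])
    V=np.array(c["view"]);q=np.atleast_2d(P)@V[:3,:3].T+V[:3,3];q=q*[1,-1,-1]
    return cv2.projectPoints(q,np.zeros(3),np.zeros(3),K,np.array(c["dist"]))[0][:,0]
def fix2w(F,p):
    x,y,a=F;p=np.atleast_2d(p).astype(float);c,s=np.cos(a),np.sin(a)
    return np.c_[x+c*p[:,0]-s*p[:,1],y+s*p[:,0]+c*p[:,1],p[:,2]]
def w2fix(F,P):
    x,y,a=F;d=np.asarray(P)[:2]-[x,y];c,s=np.cos(a),np.sin(a);return np.array([c*d[0]+s*d[1],-s*d[0]+c*d[1]])
E
python3 - <<'E'
from h import *
from scipy.optimize import least_squares
a=560/800
S=vision.calibration("side");C=vision.calibration("scene")
obs=[(S,(381,304),(-.1025,.115,.012)),(S,(393,440),(-.1025,-.115,.012)),(S,(471,433),(-.0075,-.115,.012)),(C,(361,322),(-.1025,.115,.012)),(C,(470,402),(-.1025,-.115,.012)),(C,(509,372),(-.0075,-.115,.012))]
for c,uv,p in obs: print(np.round(atz(c,np.array(uv)*a,p[2]),4))
f=lambda F:np.concatenate([(proj(c,fix2w(F,p))[0]-np.array(uv)*a) for c,uv,p in obs])
r=least_squares(f,[.55,.15,0]);print(r.x,np.round(r.fun,1))
F=r.x
for n,c,uv,z in[("knobtop",S,(399,349),.076),("knobtop",C,(436,330),.076),("rider",S,(555,330),.08),("head",S,(472,308),.1)]:
  P=atz(c,np.array(uv)*a,z);print(n,P,w2fix(F,P))
# lamp: bottom rim
s=robot.read_state();print(s["tool_pos"])
o1,d1=ray(S,np.array([385,205])*a);o2,d2=ray(C,np.array([320,220])*a)
t=np.linalg.lstsq(np.c_[d1,-d2],o2-o1,rcond=None)[0];print("lamp",o1+t[0]*d1,o2+t[1]*d2)
E
```

```text
[0.5093 0.3589 0.012 ]
[0.451  0.1382 0.012 ]
[0.5401 0.1162 0.012 ]
[0.5022 0.3561 0.012 ]
[0.4439 0.1364 0.012 ]
[0.5274 0.1189 0.012 ]
[ 0.57616614  0.22381058 -0.26186955] [-1.5 -0.6 -2.3  0.1 -0.2  0.9 -0.6 -1.9 -0.5 -1.7  4.4 -2.4]
knobtop [0.48636011 0.21523423 0.076     ] [-0.08452403 -0.03153356]
knobtop [0.47755117 0.21214898 0.076     ] [-0.09223392 -0.03679414]
rider [0.67277204 0.17608946 0.08      ] [ 0.10566675 -0.02108419]
head [0.58443864 0.22723343 0.1       ] [0.00710434 0.0054478 ]
[0.16344399 0.65426557 0.23754624]
lamp [0.54899728 0.45153239 0.11020413] [0.54959123 0.46905976 0.13387896]
```

>>> send_rows(commands=[[[-3.8,-3.9,0,0,1],[-3.8,-3.9,0,0,1],[-3.8,-3.9,0,0,1],[-3.8,-3.9,0,0,1],[-3.8,-3.9,0,0,1]]])

```text
time_s: 0.72
tool_pos: [0.3011, 0.4178, 0.2383]
ee_rot: [0.122, 0.993, -0.0, -0.0]
contact_force: [0.6, -0.8, 0.4]
width: 0.0884
grip_force: 0.0
```

>>> send_rows(commands=[[[-4.1,-3.2,0,0,1],[-4.1,-3.2,0,0,1],[-4.1,-3.2,0,0,1],[-4.1,-3.2,0,0,1],[-4.1,-3.2,0,0,1],[0,0,0,0,1]]])

```text
time_s: 1.48
tool_pos: [0.4622, 0.2121, 0.2383]
ee_rot: [0.125, 0.992, -0.0, -0.0]
contact_force: [-0.3, 0.3, 0.3]
width: 0.0876
grip_force: 0.0
```

```bash
python3 - <<'E'
from h import *
s=robot.read_state();print(s["tool_pos"],s["ee_rot"],s["contact_force"])
c=vision.calibration("wrist");V=np.array(c["view"]);print(-V[:3,:3].T@V[:3,3],V[2,:3],c["fx"])
np.save("w1.npy",V)
cv2.imwrite("pics/w1.png",cv2.resize(vision.camera("wrist"),(800,600)))
E
```

```text
[0.46218808 0.21206653 0.23827855] [ 1.24575058e-01  9.92210079e-01 -4.52748237e-04 -9.41608054e-05] [-0.27009906  0.32148914  0.33588085]
[0.38096022 0.23308755 0.38407917] [-0.30846646  0.07934793  0.94792001] 369.41846597586215
```

View pics/w1.png

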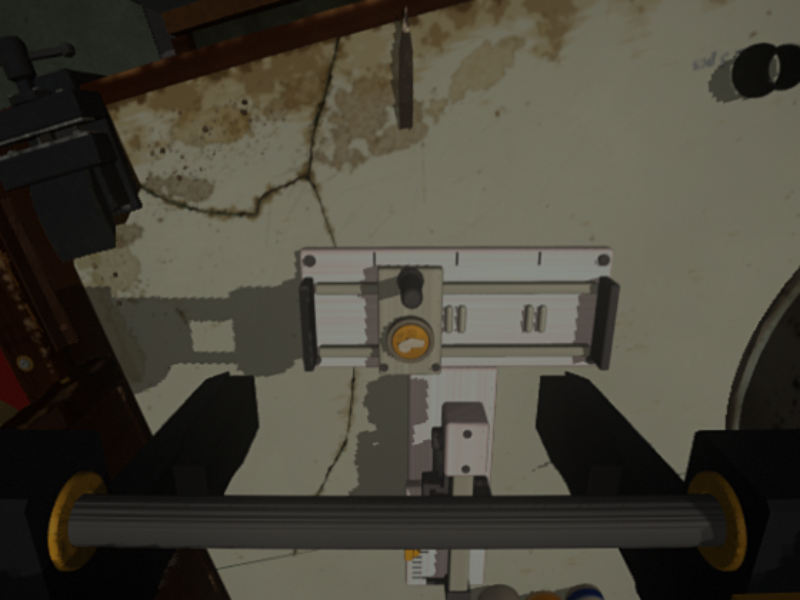

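Wrist view: the plate's front corners are at (301,248) and (611,248), with station lines at x=374, 457 and 540 (row 258). The carrier front edge centre is at (410,267), the knob foot at (411,298), and the head top spans (443–488, 405–472).

```bash
python3 - <<'E'
from h import *
from scipy.optimize import least_squares
a=560/800
W=vision.calibration("wrist")
obs=[((374,258),(-.098,-.06,.012)),((457,258),(-.098,0,.012)),((540,258),(-.098,.06,.012))]
f=lambda F:np.concatenate([(proj(W,fix2w(F,p))[0]-np.array(uv)*a) for uv,p in obs])
r=least_squares(f,[.576,.224,-.25]);F=r.x;print(F,np.round(r.fun,1));np.save("F.npy",F)
for n,uv,z in[("cornR",(301,248),.012),("cornL",(611,248),.012),("mark",(410,267),.032),("knobtop",(411,272),.076),("knobbot",(411,303),.036),("headfr",(465,404),.1),("headback",(467,475),.1),("headscrew",(467,434),.1)]:
  P=atz(W,np.array(uv)*a,z);print(n,np.round(P,4),np.round(w2fix(F,P),4))
s=robot.read_state();q=s["ee_rot"]
from scipy.spatial.transform import Rotation as Ro
R=Ro.from_quat(q).as_matrix();print("tool y yaw",np.arctan2(-R[0,1],R[1,1]))
for fp in[(-.088,-.034,.04),(.005,0,.066)]:
  P=fix2w(F,fp)[0];print(P,"tool cm",np.round(R.T@(P-s["tool_pos"])*100,2))
E
```

```text
[ 0.57663576  0.22972537 -0.24680605] [ 0.3  0.   0.1 -0.  -0.3 -0. ]
cornR [0.4468 0.1461 0.012 ] [-0.1055 -0.1129]
cornL [0.5016 0.3636 0.012 ] [-0.1055  0.1115]
mark [0.4745 0.2198 0.032 ] [-0.0966 -0.0346]
knobtop [0.4658 0.2214 0.076 ] [-0.1054 -0.0351]
knobbot [0.4988 0.2144 0.036 ] [-0.0717 -0.0338]
headfr [0.5483 0.2346 0.1   ] [-0.0286 -0.0022]
headback [0.5994 0.2253 0.1   ] [0.0231 0.0013]
headscrew [0.5694 0.2315 0.1   ] [-0.0074 -0.0001]
tool y yaw -0.2483853674016172
[0.48299589 0.21825475 0.04      ] tool cm [-2.02  1.01 19.82]
[0.58148425 0.22850383 0.066     ] tool cm [-11.31   4.43  17.21]
```

>>> send_rows(commands=[[[-2.1,0.9,5,0,1],[0,0,5,0,1],[0,0,5,0,1],[0,0,3,0,1],[0,0,1.6,0,1],[0,0,0,0,1]]])

```text
time_s: 2.28
tool_pos: [0.4821, 0.2189, 0.0418]
ee_rot: [0.122, 0.993, -0.0, -0.001]
contact_force: [0.1, -0.2, 0.2]
width: 0.0877
grip_force: 0.0
```

```bash
python3 - <<'E'
from h import *
s=robot.read_state();F=np.load("F.npy");print(s["tool_pos"],w2fix(F,s["tool_pos"]),s["contact_force"])
cv2.imwrite("pics/w2.png",cv2.resize(vision.camera("wrist"),(800,600)))
E
```

```text
[0.48209397 0.21885629 0.04184622] [-0.08902156 -0.03363703] [ 0.12347741 -0.182542    0.15050194]
```

View pics/w2.png

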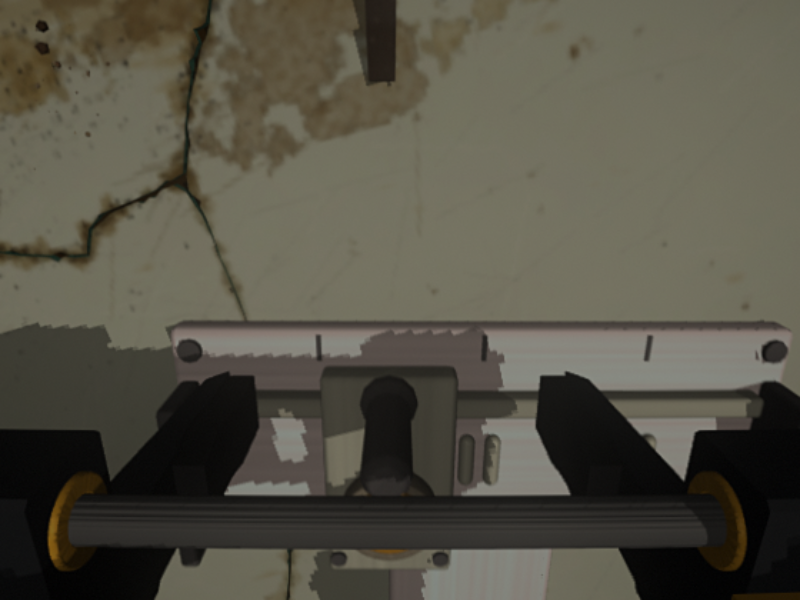

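Wrist close-up: the knob foot is at (389,398), between the fingers. The station line is at (485,347) and the carrier front edge centre at (389,367).

>>> send_rows(commands=[[[0,0,0,0,-1],[0,0,0,0,-1],[0,0,0,0,-1],[0,0,0,0,-1],[0,0,0,0,-1],[0,0,0,0,-1]]], grip_force=20)

```text
time_s: 3.08
tool_pos: [0.4833, 0.2183, 0.0426]
ee_rot: [0.122, 0.993, -0.0, -0.0]
contact_force: [-0.1, -0.5, -0.8]
width: 0.0306
grip_force: 0.0
```

```bash
python3 - <<'E'
from h import *
from scipy.optimize import least_squares
a=560/800
s=robot.read_state();W=vision.calibration("wrist");F0=np.load("F.npy")
print(s["tool_pos"],s["width"],s["contact_force"])
obs=[((319,347),(-.098,-.06,.012)),((485,347),(-.098,0,.012)),((649,347),(-.098,.06,.012))]
f=lambda F:np.concatenate([(proj(W,fix2w(F,p))[0]-np.array(uv)*a) for uv,p in obs])
r=least_squares(f,F0);F=r.x;print(F,np.round(r.fun,1));np.save("F2.npy",F)
print("tcp",w2fix(F,s["tool_pos"]))
for n,uv,z in[("mark",(389,367),.032),("foot",(389,395),.034)]:
  P=atz(W,np.array(uv)*a,z);print(n,w2fix(F,P),w2fix(F0,P))
E
```

```text
[0.48327725 0.21830037 0.04264521] 0.030591491202408654 [-0.10572681 -0.48760583 -0.84332679]
[ 0.58047524  0.22740919 -0.24487144] [ 0.9 -0.1 -0.1  0.  -0.8 -0.1]
tcp [-0.09209016 -0.03240095]
mark [-0.09971005 -0.03466656] [-0.0953538  -0.03616737]
foot [-0.09049751 -0.03467679] [-0.08614127 -0.03615978]
```

>>> send_rows(commands=[[[0,0,0,0,-1],[0,0,0,0,-1],[0,0,0,0,-1],[0,0,0,0,-1]]])

```text
time_s: 3.58
tool_pos: [0.4833, 0.2183, 0.0426]
ee_rot: [0.122, 0.993, -0.0, -0.0]
contact_force: [-0.4, -0.7, 0.3]
width: 0.0131
grip_force: 20.0
```

>>> send_rows(commands=[[[0,0.5,0,0,-1],[0,0.5,0,0,-1],[0,0.5,0,0,-1],[0,0.5,0,0,-1],[0,0,0,0,-1]]])

```text
time_s: 4.2
tool_pos: [0.4883, 0.2384, 0.0426]
ee_rot: [0.122, 0.993, 0.0, 0.0]
contact_force: [0.4, 1.2, -1.3]
width: 0.0129
grip_force: 20.0
```

```bash
cat > meas.py <<'E'
from h import *
# carrier y relative to station line from wrist crop
import sys
s=robot.read_state();F=np.load("F2.npy")
print(np.round(s["tool_pos"],4),"tcp fix",w2fix(F,s["tool_pos"]),s["width"],s["grip_force"],s["contact_force"])
cv2.imwrite(sys.argv[1],cv2.resize(vision.camera("wrist"),(800,600)))
E
python3 meas.py pics/w3.png
```

```text
[0.4883 0.2384 0.0426] tcp fix [-0.09209741 -0.01166827] 0.01291164337397251 20.000566709786654 [ 0.41842447  1.1784061  -1.27697898]
```

View pics/w3.png

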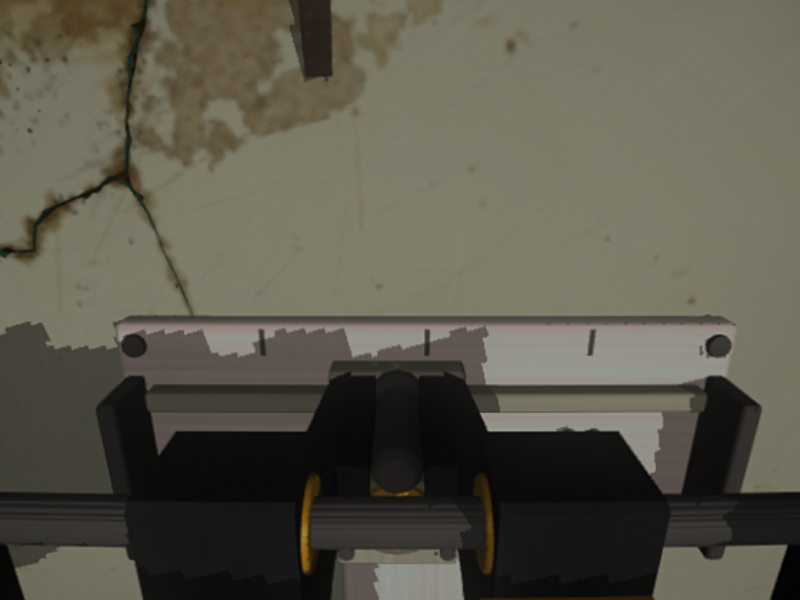

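Wrist view: the carrier is centred at column 397.5 and the station line is at 427, so about 11 mm remain.

>>> send_rows(commands=[[[0,0.3,0,0,-1],[0,0.3,0,0,-1],[0,0.3,0,0,-1],[0,0,0,0,-1]]])

```text
time_s: 4.75
tool_pos: [0.4906, 0.2474, 0.0427]
ee_rot: [0.122, 0.992, 0.001, 0.0]
contact_force: [0.2, 4.2, -3.4]
width: 0.0133
grip_force: 20.0
```

>>> send_rows(commands=[[[0,0.1,0,0,-1],[0,0,0,0,-1],[0,0,0,0,-1]]])

```text
time_s: 5.12
tool_pos: [0.4907, 0.2478, 0.0427]
ee_rot: [0.122, 0.993, 0.0, 0.0]
contact_force: [0.7, 2.3, -3.2]
width: 0.0132
grip_force: 20.0
```

```bash
python3 meas.py pics/w4.png
```

```text
[0.4907 0.2478 0.0427] tcp fix [-0.09208825 -0.00198964] 0.013198281759498833 20.0002572638914 [ 0.74485254  2.32414654 -3.15426482]
```

View pics/w4.png

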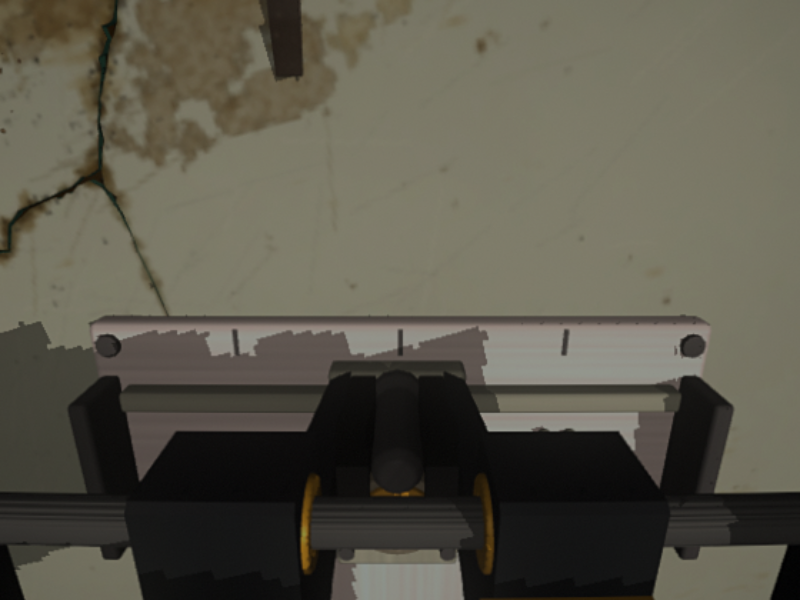

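Wrist view: the line is at 401 and the carrier centre at 397.5, so about 1.2 mm remain. I'll nudge it, then release so it self-centres.

>>> send_rows(commands=[[[0,0.12,0,0,-1],[0,0,0,0,-1],[0,0,0,0,-1]]])

```text
time_s: 5.55
tool_pos: [0.4908, 0.2485, 0.0426]
ee_rot: [0.122, 0.993, -0.0, -0.0]
contact_force: [-0.9, -0.5, -2.9]
width: 0.0134
grip_force: 20.0
```

>>> send_rows(commands=[[[0,0,0,0,0],[0,0,0,0,0],[0,0,0,0,0],[0,0,0,0,0],[0,0,-5,0,0.3],[0,0,-5,0,0.3],[0,0,-3,0,0.3],[0,0,0,0,0.3]]])

```text
time_s: 6.55
tool_pos: [0.4931, 0.2496, 0.1761]
ee_rot: [0.122, 0.993, 0.002, 0.003]
contact_force: [-0.9, -0.5, 0.1]
width: 0.0575
grip_force: 0.0
```

```bash
python3 meas.py pics/w5.png
```

```text
[0.4931 0.2496 0.1761] tcp fix [-0.090206    0.00037939] 0.0575279091868281 0.0 [-0.9158571  -0.48037357  0.13377687]
```

View pics/w5.png

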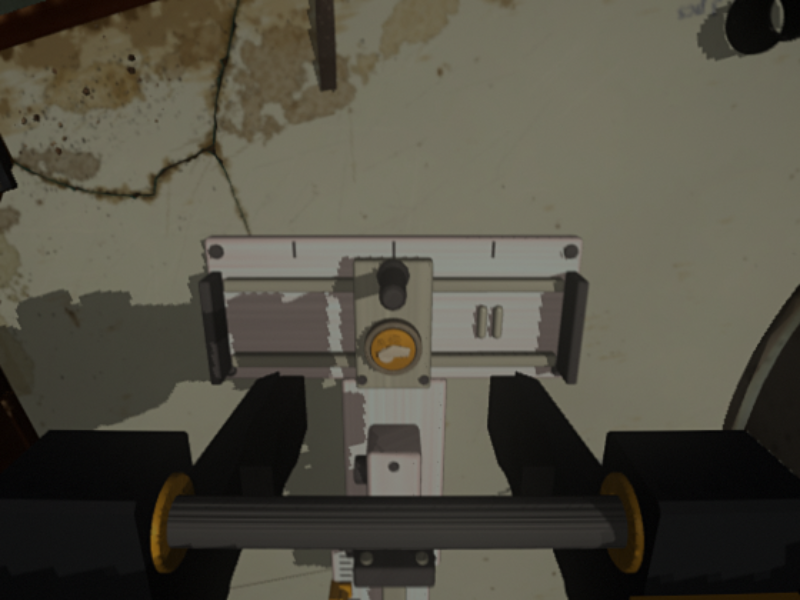

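Wrist view: the station line is at column 394 and the carrier centre at 393.5 (355–432), so it has clicked in at the station. Next I'll look at the scale and rider from above.

>>> send_rows(commands=[[[-4.2,0,0,0,0.3],[-4.2,0,0,0,0.3],[-4.2,0,0,0,0.3],[-4.2,0,0,0,0.3],[0,0,0,0,0.3],[0,0,0,0,0.3]]])

```text
time_s: 7.35
tool_pos: [0.6522, 0.2076, 0.1701]
ee_rot: [0.122, 0.992, -0.001, -0.002]
contact_force: [-0.3, 0.2, 0.5]
width: 0.0574
grip_force: 0.0
```

```bash
python3 meas.py pics/w6.png
```

```text
[0.6522 0.2076 0.1701] tcp fix [ 0.07437794 -0.0018404 ] 0.05744277314328152 0.0 [-0.29826426  0.24695517  0.46018214]
```

View pics/w6.png

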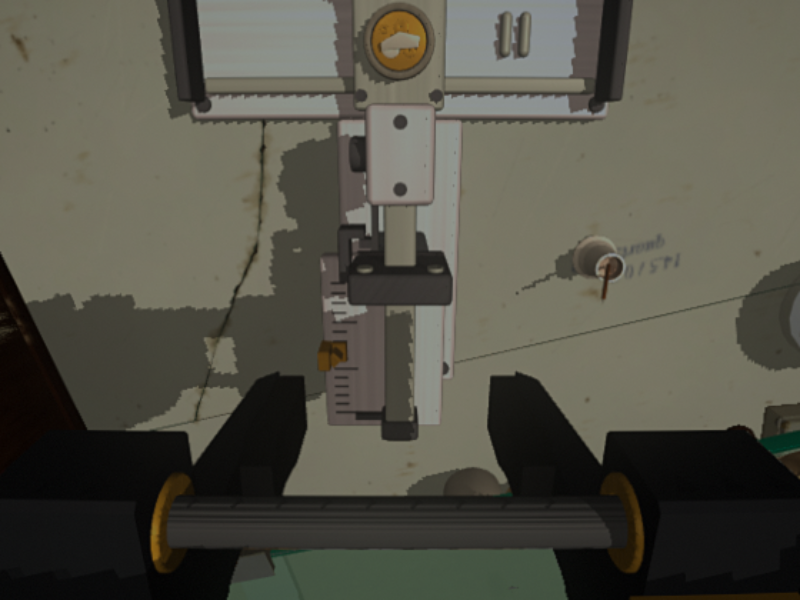

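```bash
python3 - <<'E'
import cv2
im=cv2.imread("pics/w6.png");c=im[320:440,300:430];cv2.imwrite("pics/w6c.png",cv2.convertScaleAbs(cv2.resize(c,None,fx=5,fy=5,interpolation=2),alpha=1.6))
E
```

```text
(no output)
```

View pics/w6c.png

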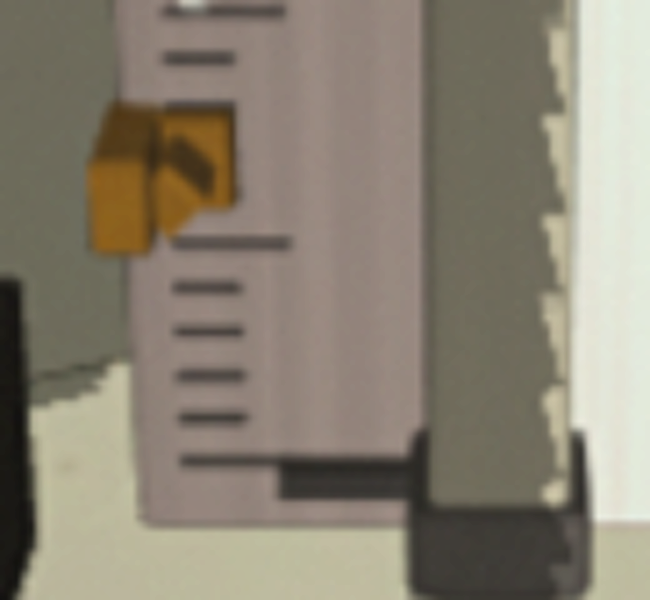

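Wrist crop: marks are at rows 461 (zero, with the pointer beside it), 418, 376, 331, 287, 243 (5th), 103 (8th), 58 and 11 (10th). The rider clip covers rows 105–207 with its tip near (210,~180), which puts it around the 7th mark. I'll check this numerically.

```bash
python3 - <<'E'
from h import *
from scipy.optimize import least_squares
a=560/800
W=vision.calibration("wrist");F0=np.load("F.npy");s=robot.read_state()
u=lambda x,y:np.array([300+x/5,320+y/5])*a
rows={0:461,1:418,2:376,3:331,4:287,5:243,8:103,9:58,10:11}
# head top known -> fix F (yaw from lines); head top corners at z=.1
h=[((367,104),(-.015,.014*-1,.1)),((435,104),(-.015,.014,.1)),((367,203),(.025,-.014,.1)),((435,203),(.025,.014,.1))]
f=lambda p:np.concatenate([proj(W,fix2w(p,q))[0]-np.array(uv)*a for uv,q in h])
r=least_squares(f,F0);F=r.x;print("F3",F,np.round(r.fun,1));np.save("F3.npy",F)
for z in(.05,.06,.07,.08):
  X=[w2fix(F,atz(W,u(200 if k not in(1,2,3,4)else 210,v),z))[0] for k,v in rows.items()]
  k=np.array(list(rows));pf=np.polyfit(k,X,1);print(z,"pitch",pf[0],"zero",pf[1], "ptr",w2fix(F,atz(W,u(280,480),z)))
R=np.array
print("tcp fixt",w2fix(F,s["tool_pos"]))
for z in(.06,.065,.07,.075,.08):
  print(z,"plate f/b",[w2fix(F,atz(W,u(235,v),z))[0].round(4) for v in(107,207)],"tip",w2fix(F,atz(W,u(210,197),z)).round(4),w2fix(F,atz(W,u(210,170),z)).round(4))
from scipy.spatial.transform import Rotation as Ro
R=Ro.from_quat(s["ee_rot"]).as_matrix();P=fix2w(F,(.004,0,.066))[0];print("tool cm",R.T@(P-s["tool_pos"])*100,"yaw tool",np.arctan2(-R[0,1],R[1,1]))
E
```

```text
F3 [ 0.57829806  0.22815803 -0.24217327] [-1.5 -1.4  1.6 -1.5 -0.2  1.7  0.1  1.7]
0.05 pitch -0.005550659874733437 zero 0.15068285900635256 ptr [ 0.15318196 -0.02549947]
0.06 pitch -0.005342618168241532 zero 0.14477386965238923 ptr [ 0.1471793 -0.0245956]
0.07 pitch -0.005134576461749621 zero 0.13886488029842578 ptr [ 0.14117665 -0.02369174]
0.08 pitch -0.004926534755257701 zero 0.13295589094446233 ptr [ 0.13517399 -0.02278787]
tcp fixt [ 0.07647135 -0.00197792]
0.06 plate f/b [np.float64(0.1023), np.float64(0.1139)] tip [ 0.1127 -0.0311] [ 0.1096 -0.031 ]
0.065 plate f/b [np.float64(0.1002), np.float64(0.1115)] tip [ 0.1104 -0.0306] [ 0.1073 -0.0305]
0.07 plate f/b [np.float64(0.098), np.float64(0.1092)] tip [ 0.108 -0.03 ] [ 0.105  -0.0299]
0.075 plate f/b [np.float64(0.0959), np.float64(0.1068)] tip [ 0.1057 -0.0294] [ 0.1027 -0.0293]
0.08 plate f/b [np.float64(0.0938), np.float64(0.1045)] tip [ 0.1034 -0.0288] [ 0.1005 -0.0287]
tool cm [ 7.21305663  0.19716815 10.5002683 ] yaw tool -0.24456680733702926
```

```bash
python3 - <<'E'
from h import *
im=vision.camera("wrist");cv2.imwrite("pics/w6n.png",im)
c=im[234:262,220:252].astype(int)
print("     "+" ".join(f"{x:3d}" for x in range(220,252)))
for i,r in enumerate(c): print(234+i," ".join(f"{p[2]:3d}" if p[2]-p[0]>25 else f"{p[2]:2d}." if 1 else "" for p in r))
E
```

```text
220 221 222 223 224 225 226 227 228 229 230 231 232 233 234 235 236 237 238 239 240 241 242 243 244 245 246 247 248 249 250 251
234 68. 68. 69. 69. 67. 67. 77. 85. 89. 88. 89. 90. 92. 94. 93. 92. 92. 94. 93. 92. 92. 92. 90. 91. 92. 93. 94. 91. 90. 90. 90. 93.
235 68. 69. 68. 69. 68. 67. 77. 84. 88. 89. 89. 91. 92. 93. 93. 90. 92. 93. 94. 91. 92. 92. 92. 92. 91. 93. 93. 91. 91. 90. 91. 93.
236 68. 68. 68. 68. 69. 68. 75. 84. 89. 89. 90. 89. 91. 93. 93. 91. 91. 93. 94. 92. 92. 91. 91. 91. 92. 93. 93. 93. 90. 90. 91. 93.
237 69. 68. 68. 68. 68. 65. 70. 83. 91. 90. 91. 92. 93. 83. 79. 78. 78. 80. 80. 78. 79. 76. 77. 89. 91. 92. 94. 91. 90. 90. 91. 94.
238 69. 68. 67. 69. 65. 55.  54 63. 68. 71. 70. 71. 70. 53. 47. 46. 47. 49. 48. 47. 47. 46. 56. 86. 91. 94. 93. 92. 90. 90. 91. 93.
239 68. 69. 68. 69. 59.  51  49  53  53  54  55  55  55  49  47  47  47  47  47  48  48 43. 49. 84. 93. 93. 93. 91. 89. 91. 90. 93.
240 68. 69. 69. 69.  57  51  51  51  52  52  51  55  67  69  69  68  67  68  68  68  69  56 56. 87. 93. 92. 94. 92. 90. 89. 92. 92.
241 67. 69. 70. 66.  55  50  52  52  53  51  50 
[... 2023 characters left out ...]
 92. 93. 92. 92. 96. 95. 92. 90. 92. 94.
257 70. 68.  72  87  89  88  86  87  86  82  61 72. 87. 72. 54. 52. 52. 52. 53. 53. 52. 52. 53. 51. 53. 53. 54. 54. 52. 53. 77. 92.
258 68. 68.  68  86  89  88  88  87  86  82  67 82. 90. 76. 60. 57. 55. 56. 56. 56. 56. 56. 55. 56. 56. 56. 57. 57. 55. 56. 75. 90.
259 69. 69. 67.  69  71  70  70  70  76  80 82. 89. 92. 90. 87. 86. 86. 87. 87. 86. 86. 86. 86. 86. 85. 87. 89. 88. 86. 84. 88. 93.
260 68. 69. 67. 67. 66. 66. 66. 67. 80. 86. 88. 90. 91. 91. 95. 93. 93. 93. 94. 94. 92. 92. 94. 92. 91. 93. 96. 96. 93. 91. 91. 92.
261 68. 68. 68. 69. 69. 69. 69. 68. 82. 90. 89. 90. 90. 92. 95. 94. 93. 93. 95. 93. 94. 93. 93. 92. 92. 93. 94. 95. 91. 91. 92. 93.
```

The wedge tip sits at the middle of the clip. With parallax allowed for, that is the 7th mark at fixture x≈0.100, so the pull is 35 mm. Next I'll grip the head.

>>> send_rows(commands=[[[3.6,0.1,0,0,0.3],[3.6,0.1,0,0,0.3],[0,0,4,0,0.3],[0,0,4,0,0.3],[0,0,2.5,0,0.3],[0,0,0,0,0.3],[0,0,0,0,0.3]]])

```text
time_s: 8.32
tool_pos: [0.5848, 0.2278, 0.069]
ee_rot: [0.122, 0.993, 0.0, 0.001]
contact_force: [0.3, 0.1, 0.7]
width: 0.057
grip_force: 0.0
```

>>> send_rows(commands=[[[0,0,0,0,-1],[0,0,0,0,-1],[0,0,0,0,-1],[0,0,0,0,-1],[0,0,0,0,-1],[0,0,0,0,-1]]], grip_force=35)

```text
time_s: 9.07
tool_pos: [0.5848, 0.2248, 0.0688]
ee_rot: [0.122, 0.993, -0.002, 0.0]
contact_force: [-2.1, -9.7, 6.5]
width: 0.0294
grip_force: 35.0
```

```bash
python3 - <<'E'
from h import *
s=robot.read_state();F=np.load("F3.npy");print(s["time_s"],s["tool_pos"],w2fix(F,s["tool_pos"]),s["width"],s["grip_force"],s["contact_force"])
cv2.imwrite("pics/side_in.png",vision.camera("side"));cv2.imwrite("pics/scene_in.png",vision.camera("scene"))
E
```

```text
9.075 [0.58477484 0.22484564 0.06884703] [ 0.00708214 -0.00166252] 0.02939402023442367 34.99374526552856 [-2.13000438 -9.73003133  6.48034747]
```

>>> send_rows(commands=[[[0,-0.25,0,0,-1],[0,0,0,0,-1],[0,0,0,0,-1]]])

```text
time_s: 9.55
tool_pos: [0.5848, 0.2248, 0.0688]
ee_rot: [0.122, 0.993, 0.0, 0.001]
contact_force: [-1.3, -3.3, 6.5]
width: 0.0293
grip_force: 35.0
```

>>> send_rows(commands=[[[0.5,0,0,0,-1],[0.5,0,0,0,-1],[0.5,0,0,0,-1],[0.5,0,0,0,-1],[0.5,0,0,0,-1],[0.5,0,0,0,-1],[0,0,0,0,-1],[0,0,0,0,-1]]])

```text
time_s: 10.55
tool_pos: [0.556, 0.232, 0.0688]
ee_rot: [0.122, 0.993, 0.0, 0.001]
contact_force: [2.5, -4.8, 6.0]
width: 0.0289
grip_force: 35.0
```

```bash
python3 - <<'E'
from h import *
s=robot.read_state();F=np.load("F3.npy");print(s["time_s"],s["tool_pos"],w2fix(F,s["tool_pos"]),s["width"],s["grip_force"],s["contact_force"])
a=cv2.imread("pics/side_in.png");b=vision.camera("side");w=vision.camera("wrist")
cv2.imwrite("pics/side_out.png",b);cv2.imwrite("pics/w7.png",w)
r=np.s_[195:275,320:430]
o=np.vstack([cv2.resize(np.hstack([a[r],b[r]]),None,fx=3.6,fy=3.6,interpolation=2),cv2.resize(w,(396,297)) .repeat(2,1)[:, :792]]);print(o.shape)
cv2.imwrite("pics/cmp.png",o[:600,:800])
E
```

```text
10.55 [0.55601227 0.23200993 0.06883544] [-0.02255921 -0.00160493] 0.028942620456494973 35.00326529145241 [ 2.48997401 -4.75985349  5.98458412]
(585, 792, 3)
```

>>> send_rows(commands=[[[0.27,0,0,0,-1],[0.27,0,0,0,-1],[0,0,0,0,-1],[0,0,0,0,-1],[0,0,0,0,-1]]])

```text
time_s: 11.28
tool_pos: [0.5509, 0.2333, 0.0688]
ee_rot: [0.122, 0.993, 0.0, 0.001]
contact_force: [3.0, -3.8, 5.2]
width: 0.029
grip_force: 35.0
```

```bash
python3 - <<'E'
from h import *
s=robot.read_state();F=np.load("F3.npy");p=s["tool_pos"];print(s["time_s"],p,w2fix(F,p),np.linalg.norm(p[:2]-[.58478,.22485]),s["width"],s["contact_force"])
a=cv2.imread("pics/side_in.png");b=vision.camera("side");d=vision.camera("scene");w=vision.camera("wrist")
cv2.imwrite("pics/side_out.png",b);cv2.imwrite("pics/w7.png",w)
S=vision.calibration("side");C=vision.calibration("scene")
ps=proj(S,fix2w(F,(.1,-.025,.08)))[0].astype(int);pc=proj(C,fix2w(F,(.1,-.025,.08)))[0].astype(int);print(ps,pc)
def cr(i,p,f):
    return cv2.resize(i[p[1]-28:p[1]+28,p[0]-36:p[0]+36],(396,308),interpolation=2)
o=np.vstack([np.hstack([cr(a,ps,0),cr(b,ps,0)]),np.hstack([cr(d,pc,0),cv2.resize(w,(396,308))])])[:600]
cv2.imwrite("pics/cmp2.png",cv2.convertScaleAbs(o,alpha=1.3))
E
```

```text
11.275 [0.55090109 0.23330261 0.06882159] [-0.02783124 -0.00157569] 0.03491743855054228 0.028997625498801388 [ 2.95760076 -3.83806931  5.2143856 ]
[385 229] [361 191]
```

View pics/cmp2.png

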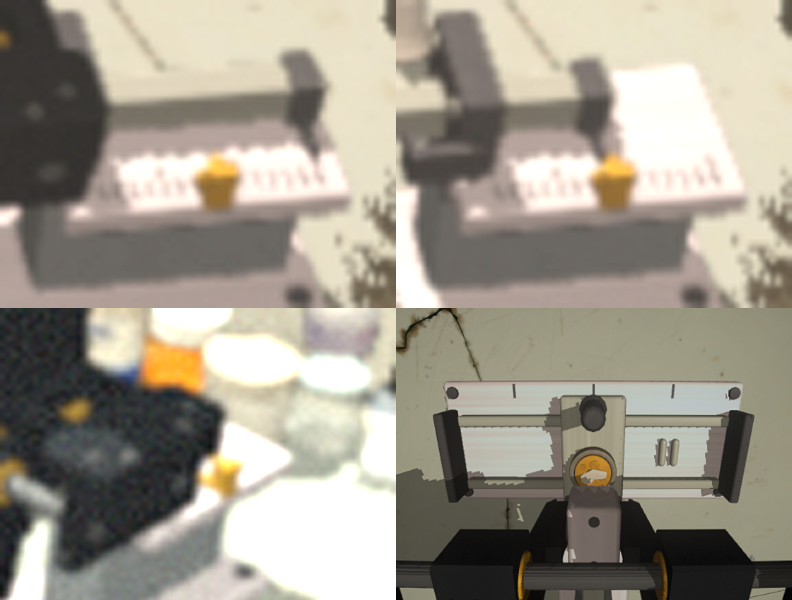

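The final composite shows the pointer blade ending at the rider's wedge tip (about (610,160)). The carrier is still on its station line (594 vs 593), and the pull is 34.9 mm and steady.

```bash
python3 -c "
from rig import job;print(job.sign_off())"
```

```text
the job is handed in; nothing more can be done
None
```

I handed the job in with the carrier clicked into the middle station, the lock button squeezed in, and the arm pulled out 34.9 mm and held at the rider's mark, which I read as the 7th (35 mm from the start).

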